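# Load a weld fixture's locating plugs

### The arm

A 7-joint arm with a two-finger parallel gripper is mounted at the origin on a cart in front of the work surface, level with it; the furniture and walls round the work are solid. World frame = base frame: x ahead of the robot, y to its left, z up, the work surface at z = 0. Lengths are in mm, angles in rad, forces in N, time in s.
With the tool pointing down it reaches from about 350 to 900 mm from the base axis. Payload 7.2 kg.
Tool frame: the origin (TCP) lies at the very end of the fingers, on their centre line; the grasp point (between the pads) lies ctrl.tcp_to_grasp behind it (ctrl.tcp_to_grasp is the distance from the TCP to the grasp point, in mm); z points along the fingers, y is the line along which they close (so a half turn about z gives the same grasp; the last joint's range is limited). The gripper opens to 88 mm and grips with 3 to 60 N. Pads are 20 mm wide; open, the fingers measure 115 mm over their backs; the gripper's body (75 mm by 178 mm) begins 61 mm behind the grasp point.
Start: joints at [-0.857, 0.411, -0.013, 1.596, 0.006, 1.134, -0.082], TCP at [440.357, 443.525, 222.653] pointing down, gripper open.
Joint ranges: [-2.95, 2.95], [-0.29, 1.99], [-1.47, 1.44], [0.14, 2.54], [-1.03, 4.17], [0.13, 1.85], [-2.86, 2.86]. Speed limits (rad/s): [2.39, 2.39, 3.01, 3.01, 3.14, 3.14, 3.14].

### API

Orientations are given as a unit quaternion [x, y, z, w].
In Python, from station import telemetry, cams, ctrl, models gives the robot as it stands. The module is installed in compiled form; this text tells all that it offers.
- The arm moves only by the shell command python3 -m handwheel 'ROWS' [FORCE]. ROWS is a JSON object whose one key "plan" holds a list of rows, each a list of 3 entries, a list of its own where there are three numbers: the turn, a rotation vector about the tool's x, y, z in units of 8 degrees (1.0 is 8 degrees), then the shift along the tool's x, y, z in units of 30 mm (1.0 is 30 mm), then the opening, from -1 (shut) to 1 (fully open). In form: {"plan": [[[ax, ay, az], [x, y, z], fingers], ...]}. A call has 1 to 12 rows; each row shifts and turns the commanded pose from where the row before left it, along the tool's axes as they then stand; what a row does not reach is not made up. A row lasts 1/10 s, in which the tool goes at most 50 mm and 8.59 degrees, less where a joint would pass 70% of its speed; a pose out of reach is approached as far as the arm can. A call is refused whole if a number of a shift passes 1 or a number of a turn 1, either way. A call with a gripper value outside its range is refused whole. The fingers move at their own pace and stop on an object; FORCE is the grip in N (left out, the last holds). Time passes only in rows, so rows that do not move let the fingers close. It gives the time, the measured TCP pose, the force, the opening and the grip force at its end, in the units of the state.
- telemetry.get_state(): the state, without advancing time (a new reading comes with each control period).
- cams.grab_frame(name): name is "scene" or "top" or "wrist"; returns a dict with "pixels" (480x640x3 uint8, red, green, blue), "range_z" (480x640 float32, mm along the optical axis (not along the pixel's ray), 0 where there is no reading), "vfov" (degrees; the focal length in pixels is half the picture's height over the tangent of half this angle, whatever the lens; pixels are square), "cx", "cy" (the principal point, pixels), "pose" (4x4, takes a point from camera to world coordinates). Camera axes: x right, y up, looking along -z (the intrinsics and any distortion apply to the point x, -y, -z); pixel columns grow to the right and rows downward; lengths in mm; the calibration is good to about 2 mm. A picture is of the moment at which its call begins.
- ctrl.close_job(): hands the job in; it is judged then, once.
Trained networks look in a picture, given as the dict that the camera call returned (one of the last four; its "shot" number tells which), for a name from the list of things; names that differ only in an ending like _2 or _b are one class to them, and where a whole thing is asked for, a point or a joint stands for the part that bears it (a point fixed in the world has none). Each returns a list of dicts, best first, with "confidence" (0 to 1); they miss things now and then, are a little off and sometimes report something else, mostly with a low value. They report only what shows in the picture. A call takes as long as a camera call. They do not tell look-alikes from the thing itself.
- models.search_frame(picture, name): "xyz" ([x, y, z] in mm, in world coordinates, good to about 4 mm: the middle of the surface that is visible of it).
- models.outline_of(picture, name): "region" (480x640 bool, what is visible of it).
- models.mark_of(picture, name): "xyz" ([x, y, z] in mm, in world coordinates, good to about 4 mm: a listed point, or the origin of a listed thing).
The state is a dict: "time_s": time; "joints": joint angles; "joint_velocities": joint speeds; "joint_efforts": joint torques, N m; "eef_pos": TCP position; "tool_rot": TCP orientation; "contact_force": force on the tool from outside, world axes, zero at the start; "wrist_torque": the same for the moment, N m; "gripper_width": finger opening in mm; "grasp_force": force on a finger pad.
Only numpy, scipy, OpenCV 4.12 (cv2) and the standard library are available. Lean on these libraries where they do the work, as an engineer would, in place of code of your own. Each camera call takes 0.05 s, during which the arm holds its last target. There are 200 camera calls.

### The job

The four cut pieces standing at the front of the bench, three round tubes of different diameters and one square box section, are to be tack-welded next: stand each of them upright on the fixture locator whose brass plug fits its bore, with the plug inside the piece and its lower end resting squarely on the steel shoulder. The solid aluminium slug and the white pipe bend that lie among them belong to another job: leave them where they are.

Things in the scene. Friction and masses are not known exactly. Their poses are not given: they have to be found in the camera images.
- tube_large: The widest cut tube: grey steel, open at both ends, outer diameter 67 mm, bore 61 mm, 85 mm tall, standing on its end, about 0.4 kg. Grasp it across the diameter near the top. Origin: centre of its lower end; z along the tube, up.
- tube_medium: The short, middling cut tube: tan-coloured steel, open at both ends, outer diameter 56 mm, bore 51 mm, 55 mm tall, standing on its end, about 0.14 kg. Grasp it across the diameter near the top. Origin: centre of its lower end; z along the tube, up.
- tube_slim: The slimmest cut tube: bright steel, open at both ends, outer diameter 42 mm, bore 36 mm, 90 mm tall, standing on its end, about 0.25 kg. Grasp it across the diameter near the top. Origin: centre of its lower end; z along the tube, up.
- box_section: Square box-section offcut: dark steel, open at both ends, 66 x 65 mm outside, 57 mm square inside, 110 mm tall, standing on its end, with a drilled hole in one side, about 0.7 kg. Grasp it across two flat sides near the top. Origin: centre of its lower end; x and y square to its flat sides; z up.
- locator_large: Fixed locator: steel foot 96 x 96 x 12 mm, on it a steel shoulder, a disc 77 mm across, its top face 26 mm above the bench, and on its middle a brass plug, round, 49 mm in diameter, rising 30 mm more (top at 56 mm; the upper 12 mm taper in 8 mm a side). Takes the widest tube. Origin: centre of the foot's underside; z up
- locator_medium: Fixed locator: steel foot 96 x 96 x 12 mm, on it a steel shoulder, a disc 66 mm across, its top face 26 mm above the bench, and on its middle a brass plug, round, 40 mm in diameter, rising 30 mm more (top at 56 mm; the upper 12 mm taper in 8 mm a side). Takes the short middling tube. Origin: centre of the foot's underside; z up
- locator_slim: Fixed locator: steel foot 96 x 96 x 12 mm, on it a steel shoulder, a disc 52 mm across, its top face 26 mm above the bench, and on its middle a brass plug, round, 29 mm in diameter, rising 30 mm more (top at 56 mm; the upper 12 mm taper in 8 mm a side). Takes the slimmest tube. Origin: centre of the foot's underside; z up
- locator_square: Fixed locator: steel foot 96 x 96 x 12 mm, on it a steel shoulder, a square 70 mm a side, its top face 26 mm above the bench, and on its middle a brass plug, square, 47 mm a side, parallel to the foot, rising 30 mm more (top at 56 mm; the upper 12 mm taper in 8 mm a side). Takes the box section, sides parallel. Origin: centre of the foot's underside; z up; x, y square to its sides
- slug: Bystander, loose, to be left alone: turned solid aluminium slug, 60 mm in diameter, 68 mm tall, with a groove and a small blind hole in its top. Origin: centre of its underside.
- bend: Bystander, loose, to be left alone: short white-grey pipe bend lying on its side, 73 x 86 x 51 mm. Origin: centre of its underside.
Not all that is in view belongs to the job. Leave any red look-alike of the tube_large alone.

How it is judged:
By the outcome, as a careful person would: the job done as asked, in the order asked, and still so for the second after the job is handed in, with the robot touching nothing.
It also fails if it takes over 109 s, if anything falls off the work surface, if the arm or the gripper's body presses on something with over 40 N, if the wrist force passes 120 N, or if a joint passes its speed limit or range.

## Working session

There is one attempt and no reset: what is moved stays moved. The work goes in short steps, Python scripts to look and compute and a shell command to move; the robot and the scene stay as the last step left them, time stands still between calls to the robot, and variables do not carry over. Pictures are saved under pics/ and viewed, at most 14 in all, crops included, and the job is handed in when it is done.

```bash
mkdir -p pics; cat > h.py <<'E'
import numpy as np, cv2
from station import telemetry, cams, ctrl, models
def cloud(f):
    p=f["range_z"];H,W=p.shape;fl=H/2/np.tan(np.radians(f["vfov"])/2)
    v,u=np.mgrid[:H,:W];P=np.stack([(u-f["cx"])/fl*p,-(v-f["cy"])/fl*p,-p],-1)
    T=np.array(f["pose"]);w=P@T[:3,:3].T+T[:3,3];w[p<=0]=np.nan
    return w
def save(f,n): cv2.imwrite(f"pics/{n}.png",f["pixels"][:,:,::-1])
E
python3 - <<'E'
from h import *
print(telemetry.get_state(), ctrl.tcp_to_grasp)
for c in ("top","scene"):
    f=cams.grab_frame(c);save(f,c+"0");print(c,f.keys(),f["vfov"],f["cx"],f["cy"],np.round(f["pose"],3).tolist())
    np.save(c+"0.npy",cloud(f))
    for n in "tube_large tube_medium tube_slim box_section locator_large locator_medium locator_slim locator_square slug bend".split():
        for r in models.mark_of(f,n)[:3]: print(n,np.round(r["xyz"]),round(r["confidence"],2))
E
```

```text
{'time_s': 0.0, 'joints': array([-0.85718866,  0.41189849, -0.01273614,  1.59703325,  0.00559502,
        1.13430426, -0.08219913]), 'joint_velocities': array([ 0.00133601,  0.00119466, -0.00116175,  0.00026684,  0.00031618,
        0.00057644,  0.0012905 ]), 'joint_efforts': array([ 8.86440994e-04, -5.87965822e+01,  6.42086025e-01, -2.91068244e+01,
       -5.38581179e-02,  1.84125424e-02,  1.85812892e-04]), 'eef_pos': array([440.01413956, 443.1477891 , 221.81425174]), 'tool_rot': array([ 3.81003095e-01,  9.24573413e-01, -7.60872621e-04, -2.59510648e-04]), 'contact_force': array([-0.12364129, -0.36640534,  0.28722333]), 'wrist_torque': array([-0.02705933,  0.00398691,  0.02675523]), 'grasp_force': 0.0, 'gripper_width': 87.9105630582541} 18.700000000000003
top dict_keys(['pixels', 'range_z', 'vfov', 'cx', 'cy', 'pose', 'shot']) 45.22092868477998 325.1611176166375 241.08453124327082 [[0.013, 0.986, -0.164, 253.044], [-1.0, 0.014, 0.003, 73.464], [0.005, 0.163, 0.987, 1531.494], [0.0, 0.0, 0.0, 1.0]]
tube_large [339. 278.   1.] 0.66
tube_large [408. 431.   1.] 0.59
tube_slim [ 462. -112
[... 335 characters left out ...]
'vfov', 'cx', 'cy', 'pose', 'shot']) 49.7028016643628 325.5428818387113 241.85111291798015 [[0.674, 0.574, -0.464, -123.312], [-0.738, 0.538, -0.407, -481.142], [0.016, 0.617, 0.786, 1088.48], [0.0, 0.0, 0.0, 1.0]]
tube_large [406. 432.  -3.] 0.95
tube_large [342. 282.   3.] 0.84
tube_large [446. 110.  -3.] 0.63
tube_medium [ 590. -305.   -2.] 0.2
tube_slim [ 463. -119.    4.] 0.65
box_section [517. 220.  -5.] 0.57
locator_large [665. -17.   3.] 0.92
locator_large [ 621. -180.   -1.] 0.52
locator_medium [ 621. -175.    0.] 0.71
locator_slim [642. 104.  -0.] 0.87
locator_slim [449. 110.  -1.] 0.71
locator_square [ 590. -308.   -0.] 0.77
slug [446. 111.  -2.] 0.69
bend [ 416. -228.   -0.] 0.93
```

View pics/top0.png

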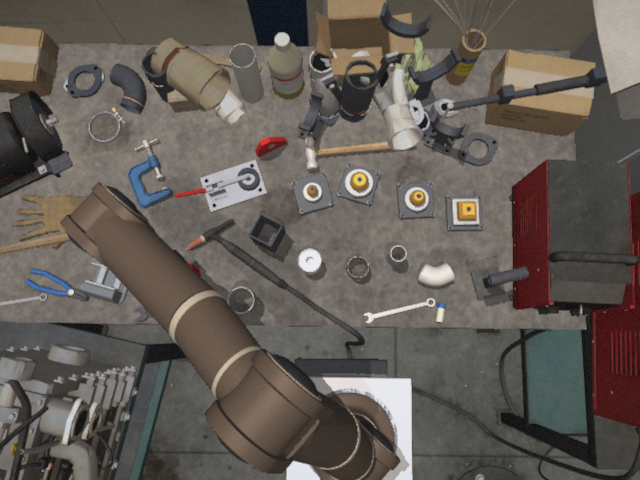

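View pics/scene0.png

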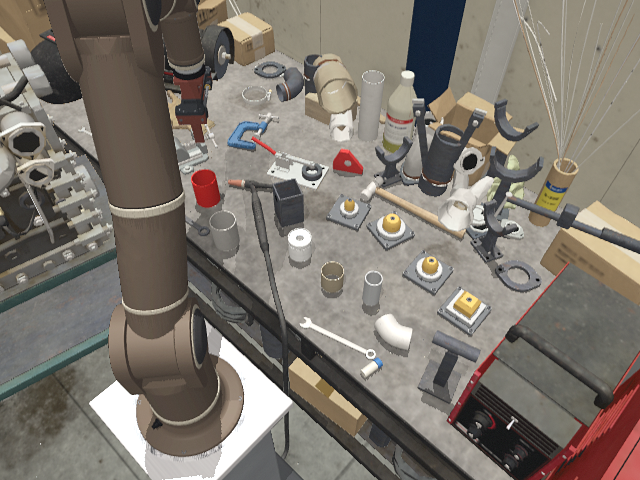

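Top view: the red tube at scene (205,188) is the look-alike. The grey wide tube at scene (224,231), top (241,299), fits tube_large. The others in the top view are the box at (267,233), slug at (309,261), tan tube at (358,267), slim tube at (398,254) and bend at (436,274). The locators in the top view are at (313,192), (358,183), (417,199) and (466,212, square). Next I fit the rims and shoulders, and crop to confirm which is which.

```bash
cat > fit.py <<'E'
from h import *
from scipy.optimize import least_squares
def ring(w,c,h,tol=4,rad=48):
    m=(abs(w[...,2]-h)<tol)&(np.hypot(w[...,0]-c[0],w[...,1]-c[1])<rad)
    return w[m]
def circ(p):
    r=least_squares(lambda q:np.hypot(p[:,0]-q[0],p[:,1]-q[1])-q[2],[*p[:,:2].mean(0),30],loss="soft_l1",f_scale=2).x
    return r
E
python3 - <<'E'
from fit import *
for cam in ("top","scene"):
    w=np.load(cam+"0.npy");print(cam)
    for n,c,h in (("large",(340,280),85),("red",(407,431),85),("med",(446-8,-14),55),("slim",(462,-115),90),("slug",(446,110),68)):
        p=ring(w,c,h)
        if len(p)>8:print(n,len(p),np.round(circ(p),1),"z",np.round(np.median(p[:,2]),1), "bbox mid",np.round((p.max(0)+p.min(0))/2,1)[:2],np.round(np.ptp(p,0),1)[:2])
    p=ring(w,(516,220),110,4,60);print("box",cv2.minAreaRect(p[:,:2].astype(np.float32)),len(p),np.median(p[:,2]))
    for n,c in (("A",(640,104)),("B",(664,-18)),("C",(622,-176)),("D",(588,-305))):
        for h,t in((12,3),(26,3),(56,2)):
            p=ring(w,c,h,t,75)
            if len(p)>4:
                r=cv2.minAreaRect(p[:,:2].astype(np.float32));print(n,h,len(p),"z%.1f"%np.median(p[:,2]),np.round(r[0],1),np.round(r[1],1),round(r[2],1))
b=cv2.imread("pics/top0.png")[140:320,180:500];cv2.imwrite("pics/crop.png",cv2.resize(b,(800,450),interpolation=cv2.INTER_CUBIC))
E
```

```text
top
large 84 [340.1 277.8  31.9] z 85.3 bbox mid [340.5 277.8] [64.9 66.1]
med 44 [430.8 -16.   26.9] z 55.6 bbox mid [431.4 -16.2] [52.4 51.8]
slim 59 [ 462.6 -115.5   19.5] z 89.8 bbox mid [ 462.9 -115.3] [39.  40.8]
slug 239 [445.2 108.8  23.7] z 66.4 bbox mid [445.  108.8] [59.6 59. ]
box ((515.0341796875, 218.87945556640625), (66.081298828125, 65.38687133789062), 63.24958038330078) 136 110.10469489725608
A 12 546 z12.5 [633.9 103.1] [123.5 126.6] 49.1
A 26 153 z26.2 [652.5 111.1] [121.1  82.6] 15.4
A 56 20 z55.1 [632.2 104.7] [14.1 18. ] 56.1
B 12 345 z12.0 [666.5 -23. ] [104.4 139.8] 76.7
B 26 216 z26.3 [660.9 -21.6] [81.3 80.3] 74.9
B 56 75 z55.5 [662.6 -16.6] [32.4 40. ] 46.0
C 12 466 z12.1 [ 621.4 -184.2] [118.6 127.1] 13.7
C 26 167 z26.4 [ 619.3 -171.4] [83.3 88.8] 2.7
C 56 44 z56.2 [ 622.7 -173. ] [29.8 26.5] 15.6
D 12 307 z12.2 [ 596.9 -304.9] [113.8 135.3] 0.9
D 26 194 z26.1 [ 584.8 -306.4] [80.9 76.9] 6.1
D 56 89 z56.0 [ 587.1 -305.9] [40.9 40.6] 5.7
scene
large 129 [341.2 276.1  32.1] z 85.2 bbox mid [341.8 275.9] [67.3 68.3]
red 123 [405.2 430.1  31.9] z 84.7 bbox mid
[... 231 characters left out ...]
60.2 60.3]
box ((515.6431274414062, 216.9917755126953), (69.78646850585938, 64.99091339111328), 62.58975601196289) 161 110.29555583860486
A 12 455 z12.8 [635.1 103. ] [118.1 124.9] 44.2
A 26 112 z26.7 [651.  102.7] [127.6  63.6] 21.9
A 56 9 z55.6 [636.7  99.2] [13.  14.1] 81.3
B 12 272 z12.8 [663.9 -21. ] [98.8 98.4] 73.1
B 26 187 z26.6 [660.6 -22.7] [73.  74.5] 23.3
B 56 57 z56.3 [663.2 -21.5] [37.2 36. ] 23.9
C 12 498 z12.5 [ 624.1 -175.6] [106.   96.2] 4.0
C 26 184 z26.6 [ 618.1 -177.3] [62.2 64.1] 22.2
C 56 49 z56.3 [ 619.4 -177.5] [27.4 26.2] 80.5
D 12 389 z12.4 [ 587.5 -306.5] [98.9 96.2] 1.3
D 26 277 z26.7 [ 588.  -306.4] [73.6 69.8] 0.9
D 56 134 z56.1 [ 586.3 -306.1] [38.2 40.6] 89.3
```

View pics/crop.png

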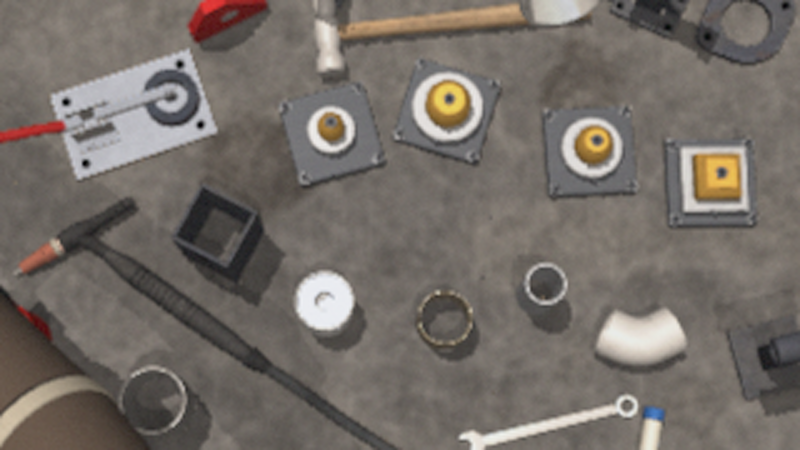

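Shoulder and plug sizes settle the assignment: A (637,103) is slim, B (662,-18) is large, C (621,-175) is medium and D (587,-306) is square. The piece at crop (153,400) is the grey large tube. The red one is mostly hidden under the arm, so it won't be confused with it. I start with tube_large.

```bash
cat > d.py <<'E'
import sys
from h import *
from scipy.spatial.transform import Rotation as Ro
def delta(x,y,z,yaw):
    """shift (units of 30mm, tool axes NOW) and turn (units of 8deg) to get TCP to x,y,z, closing axis at world yaw, tool down"""
    s=telemetry.get_state();R=Ro.from_quat(s["tool_rot"])
    best=None
    for k in (0,180):
        a=np.radians(yaw+k);Y=np.array([np.cos(a),np.sin(a),0]);Z=np.array([0,0,-1.]);X=np.cross(Y,Z)
        T=Ro.from_matrix(np.stack([X,Y,Z],1));r=(R.inv()*T).as_rotvec()
        if best is None or np.linalg.norm(r)<np.linalg.norm(best[0]): best=(r,T)
    d=np.array([x,y,z])-s["eef_pos"]
    print("now",np.round(s["eef_pos"],1),"t",round(s["time_s"],1),"w",round(s["gripper_width"],1),"F",np.round(s["contact_force"],1),"j7",np.round(s["joints"][6],2))
    print("d_tool/30 now:",np.round(R.inv().apply(d)/30,2)," after turn:",np.round(best[1].inv().apply(d)/30,2)," turn/8:",np.round(np.degrees(best[0])/8,2))
if __name__=="__main__": delta(*map(float,sys.argv[1:5]))
E
python3 d.py 340.5 277 180 39
python3 - <<'E'
from h import *
f=cams.grab_frame("wrist");save(f,"w0")
s=telemetry.get_state()
print(f["vfov"],np.round(f["pose"],3))
E
```

```text
now [440.4 443.5 222.6] t 1.1 w 88.2 F [-0.2  0.1 -0.1] j7 -0.08
d_tool/30 now: [-1.55 -6.28  1.42]  after turn: [-2.22 -6.08  1.42]  turn/8: [0.   0.   0.78]
71.26252701368306 [[ 7.04000e-01 -6.83000e-01 -1.95000e-01  3.86957e+02]
 [ 7.10000e-01  6.77000e-01  1.94000e-01  4.96466e+02]
 [-0.00000e+00 -2.75000e-01  9.62000e-01  3.84577e+02]
 [ 0.00000e+00  0.00000e+00  0.00000e+00  1.00000e+00]]
```

```bash
python3 -m handwheel '{"plan":[[[0,0,0],[-0.2,-0.8,0.1],1],[[0,0,0],[-0.2,-0.8,0.1],1],[[0,0,0],[-0.2,-0.8,0.1],1],[[0,0,0],[-0.2,-0.8,0.1],1],[[0,0,0],[-0.2,-0.8,0.1],1],[[0,0,0],[-0.2,-0.8,0.1],1],[[0,0,0],[-0.2,-0.8,0.1],1],[[0,0,0],[-0.15,-0.7,0.1],1],[[0,0,0],[0,0,0],1],[[0,0,0],[0,0,0],1]]}' 30
python3 - <<'E'
from fit import *
f=cams.grab_frame("wrist");save(f,"w1");w=cloud(f)
p=ring(w,(340.5,277),85,4,60);print(len(p),circ(p),np.median(p[:,2]))
E
python3 d.py 340.5 277 56 45
```

```text
time_s: 2.15
eef_pos: [340.6, 277.2, 199.2]
tool_rot: [0.381, 0.925, 0.001, 0.0]
contact_force: [-1.0, 0.6, 0.7]
gripper_width: 88.0
grasp_force: 0.0
917 [340.46119486 278.08853867  31.81003052] 84.38933635621055
now [340.8 277.6 199.2] t 2.2 w 87.4 F [-0.3  0.2  0.4] j7 -0.01
d_tool/30 now: [-0.01 -0.03  4.77]  after turn: [-0.01 -0.02  4.77]  turn/8: [ 0.01 -0.    0.03]
```

View pics/w1.png

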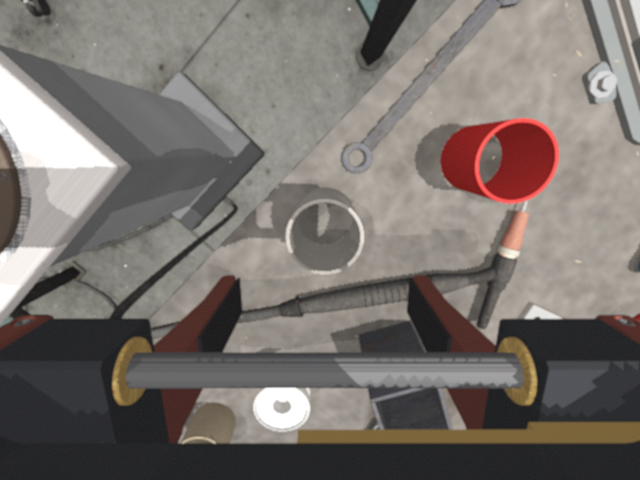

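The wrist view shows the grey tube centred between the fingers at (325,236), with the red look-alike clear at (510,160). I descend and grip.

```bash
python3 -m handwheel '{"plan":[[[0,0,0],[0,0,1],1],[[0,0,0],[0,0.01,1],1],[[0,0,0],[0,0,1],1],[[0,0,0],[0,0,1],1],[[0,0,0],[0,0,0.9],1],[[0,0,0],[0,0,0],1],[[0,0,0],[0,0,0],-1],[[0,0,0],[0,0,0],-1],[[0,0,0],[0,0,0],-1],[[0,0,0],[0,0,0],-1],[[0,0,0],[0,0,0],-1]]}' 35
python3 d.py 340.5 277 200 45
```

```text
time_s: 3.3
eef_pos: [341.2, 277.6, 52.8]
tool_rot: [0.381, 0.925, 0.001, 0.0]
contact_force: [-0.1, -0.2, 7.3]
gripper_width: 66.3
grasp_force: 35.0
now [341.2 277.6  52.8] t 3.3 w 66.3 F [-0.1 -0.2  7.3] j7 -0.01
d_tool/30 now: [ 0.   -0.02 -4.91]  after turn: [ 0.   -0.03 -4.91]  turn/8: [ 0.02 -0.    0.03]
```

```bash
python3 -m handwheel '{"plan":[[[0,0,0],[0,0,-0.5],-1],[[0,0,0],[0,0,-1],-1],[[0,0,0],[0,0,-1],-1],[[0,0,0],[0,0,-1],-1],[[0,0,0],[0,0,-1],-1],[[0,0,0],[0,0,-0.5],-1],[[0,0,0],[0,0,0],-1]]}'
cat > loc.py <<'E'
from fit import *
from scipy.spatial import cKDTree
def model(sh,pl,sq):
    P=[]
    g=np.arange(-48,48.1,1.5);a,b=np.meshgrid(g,g);q=np.stack([a.ravel(),b.ravel()],1)
    rr=abs(q).max(1) if sq else np.hypot(*q.T)
    z=np.where(rr<=pl-8,56,np.where(rr<=pl,56-(rr-(pl-8))*1.5,np.where(rr<=sh,26,12)));P.append(np.c_[q,z])
    def wall(r,z0,z1,s):
        t=np.linspace(0,2*np.pi,200,endpoint=False);c=np.stack([np.cos(t),np.sin(t)],1)*r
        if s:c=c/abs(c/r).max(1,keepdims=True)
        for h in np.arange(z0,z1,1.5):P.append(np.c_[c,np.full(len(c),h)])
    wall(48,0,12,1);wall(sh,12,26,sq);wall(pl,26,44,sq)
    return cKDTree(np.vstack(P))
def fitloc(w,c,sh,pl,sq,yaw):
    m=(w[...,2]>5)&(w[...,2]<62)&(np.hypot(w[...,0]-c[0],w[...,1]-c[1])<68);p=w[m];T=model(sh,pl,sq)
    def res(v):
        a=np.radians(v[2]);d=p[:,:2]-v[:2];l=np.c_[d[:,0]*np.cos(a)+d[:,1]*np.sin(a),-d[:,0]*np.sin(a)+d[:,1]*np.cos(a),p[:,2]-v[3]]
        return T.query(l)[0]
    r=min((least_squares(res,[*c,y0,0],loss="soft_l1",f_scale=1.5,diff_step=1e-3,x_scale=[5,5,10,2]) for y0 in yaw),key=lambda r:r.cost)
    return r.x,r.cost/len(p)
L={"slim":((637,103),26,14.5,0,(15,-15)),"large":((662,-19),38.5,24.5,0,(-20,15)),"medium":((621,-175),33,20,0,(1,5)),"square":((587,-306),35,23.5,1,(1,5))}
E
python3 - <<'E'
from loc import *
for cam in("top","scene"):
    w=np.load(cam+"0.npy")
    for n,a in L.items():
        x,c=fitloc(w,*a);print(cam,n,np.round(x,1),round(c,2))
E
python3 d.py 662 -18 200 0
```

```text
time_s: 4.0
eef_pos: [341.0, 277.4, 203.5]
tool_rot: [0.381, 0.925, 0.002, 0.001]
contact_force: [-0.0, 0.2, -5.3]
gripper_width: 66.4
grasp_force: 35.0
top slim [636.9 105.3  20.2   1.6] 3.42
top large [663.5 -19.3 -14.9   1.3] 2.78
top medium [ 621.3 -175.2    4.3    1.3] 2.64
top square [ 588.4 -305.5    1.2    1.5] 2.6
scene slim [638.7 104.9  17.5   2.2] 2.71
scene large [665.3 -20.2 -16.6   2. ] 1.82
scene medium [ 622.1 -175.6    3.3    1.7] 1.74
scene square [ 589.  -306.4    1.     1.6] 1.55
now [341.  277.4 203.5] t 4.0 w 66.4 F [-0.   0.2 -5.3] j7 -0.01
d_tool/30 now: [-14.53   0.55   0.12]  after turn: [-9.85 10.7   0.12]  turn/8: [ 0.03 -0.01  5.65]
```

```bash
python3 -m handwheel '{"plan":[[[0,0,0],[-0.6,0,0],-1],[[0,0,0],[-1,0.05,0],-1],[[0,0,0],[-1,0.05,0],-1],[[0,0,0],[-1,0.05,0],-1],[[0,0,0],[-1,0.05,0],-1],[[0,0,0],[-1,0.05,0],-1],[[0,0,0],[-1,0.05,0],-1],[[0,0,0],[-1,0.05,0],-1],[[0,0,0],[-1,0.05,0],-1],[[0,0,0],[-1,0.05,0],-1],[[0,0,0],[-1,0.05,0],-1],[[0,0,0],[-1,0.05,0],-1]]}'
python3 -m handwheel '{"plan":[[[0,0,0],[-1,0.05,0],-1],[[0,0,0],[-1,0,0],-1],[[0,0,0],[-0.6,0,0],-1],[[0,0,0],[-0.4,0,0],-1],[[0,0,0],[0,0,0],-1],[[0,0,0],[0,0,0],-1],[[0,0,0],[0,0,0],-1]]}'
python3 - <<'E'
from loc import *
f=cams.grab_frame("wrist");save(f,"w2");w=cloud(f)
x,c=fitloc(w,*L["large"]);print(np.round(x,1),c)
f=cams.grab_frame("top");w=cloud(f)
s=telemetry.get_state()["eef_pos"]
p=ring(w,s,s[2]-52.8+85,4,60);print(len(p),circ(p))
E
python3 d.py 663.8 -19.2 79 45
```

```text
time_s: 5.2
eef_pos: [598.6, 42.4, 199.5]
tool_rot: [0.381, 0.925, -0.001, -0.001]
contact_force: [-0.1, 0.1, -5.8]
gripper_width: 66.2
grasp_force: 35.0
time_s: 5.9
eef_pos: [663.1, -17.5, 201.3]
tool_rot: [0.38, 0.925, 0.0, -0.001]
contact_force: [0.2, -1.4, -5.1]
gripper_width: 66.1
grasp_force: 35.0
[ 6.645e+02 -2.020e+01 -1.640e+01 -1.000e-01] 0.678408720512777
now [663.4 -17.7 201.8] t 6.0 w 66.0 F [-0.2  0.7 -4.4] j7 0.84
d_tool/30 now: [-0.04 -0.03  4.09]  after turn: [-0.04 -0.03  4.09]  turn/8: [ 0.   -0.    0.04]fit.py:7: RuntimeWarning: Mean of empty slice.
  r=least_squares(lambda q:np.hypot(p[:,0]-q[0],p[:,1]-q[1])-q[2],[*p[:,:2].mean(0),30],loss="soft_l1",f_scale=2).x
  ret = um.true_divide(
Traceback (most recent call last):
  File "fit.py", line 7, in circ
    r=least_squares(lambda q:np.hypot(p[:,0]-q[0],p[:,1]-q[1])-q[2],[*p[:,:2].mean(0),30],loss="soft_l1",f_scale=2).x
      ~~~~~~~~~~~~~^^^^^^^^^^^^^^^^^^^^^^^^^^^^^^^^^^^^^^^^^^^^^^^^^^^^^^^^^^^^^^^^^^^^^^^^^^^^^^^^^^^^^^^^^^^^^^^^
ValueError: Initial guess is outside of provided bounds
```

View pics/w2.png

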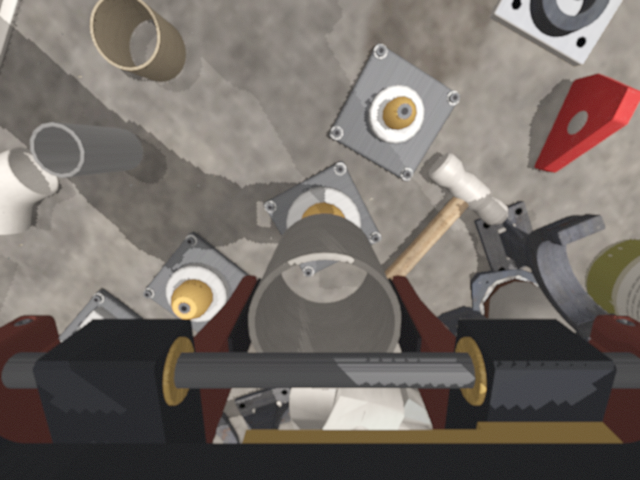

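The view shows the held tube at (325,320) over the large plug at (322,212). The slim locator is at (400,112) and the medium at (192,298). The wrist fit puts the large locator at (664.5,-20.2).

```bash
python3 - <<'E' &
from loc import *
f=cams.grab_frame("wrist");w=cloud(f)
for n in("slim","medium"):print(n,fitloc(w,*L[n]))
E
wait; python3 -m handwheel '{"plan":[[[0,0,0],[-0.06,-0.03,0.6],-1],[[0,0,0],[0,0,0.8],-1],[[0,0,0],[0,0,0.8],-1],[[0,0,0],[0,0,0.5],-1],[[0,0,0],[0,0,0.4],-1],[[0,0,0],[0,0,0.4],-1],[[0,0,0],[0,0,0.3],-1],[[0,0,0],[0,0,0.1],-1],[[0,0,0],[0,0,0.05],-1],[[0,0,0],[0,0,0],-1],[[0,0,0],[0,0,0],-1]]}'
python3 d.py 664.2 -19.7 79 45
```

```text
slim (array([ 6.38412373e+02,  1.05421627e+02,  1.81537187e+01, -9.44704088e-02]), np.float64(1.2438302191323722))
medium (array([ 6.21395205e+02, -1.75330660e+02,  4.20590974e+00, -2.42544733e-01]), np.float64(0.5050996518123941))
time_s: 7.15
eef_pos: [665.0, -20.9, 83.8]
tool_rot: [0.381, 0.925, 0.0, 0.0]
contact_force: [1.4, 0.1, -4.8]
gripper_width: 66.5
grasp_force: 35.0
now [665.  -20.9  83.8] t 7.2 w 66.5 F [ 1.4  0.1 -4.8] j7 0.87
d_tool/30 now: [0.05 0.01 0.16]  after turn: [0.05 0.01 0.16]  turn/8: [0.01 0.01 0.03]
```

Next I lower the last 5 mm gently, release and rise.

```bash
python3 -m handwheel '{"plan":[[[0,0,0],[0.03,0,0.08],-1],[[0,0,0],[0,0,0.05],-1],[[0,0,0],[0,0,0.03],-1],[[0,0,0],[0,0,0.02],-1],[[0,0,0],[0,0,0],-1]]}'
python3 d.py 664.2 -19.7 79 45
```

```text
time_s: 7.65
eef_pos: [664.1, -20.2, 79.0]
tool_rot: [0.381, 0.925, 0.0, 0.0]
contact_force: [-4.1, -0.1, 5.9]
gripper_width: 66.2
grasp_force: 35.0
now [664.1 -20.2  79. ] t 7.7 w 66.2 F [-4.1 -0.1  5.9] j7 0.87
d_tool/30 now: [0.01 0.01 0.  ]  after turn: [0.01 0.01 0.  ]  turn/8: [0.01 0.   0.03]
```

```bash
python3 -m handwheel '{"plan":[[[0,0,0],[0,0,0],1],[[0,0,0],[0,0,0],1],[[0,0,0],[0,0,0],1],[[0,0,0],[0,0,-0.5],1],[[0,0,0],[0,0,-1],1],[[0,0,0],[0,0,-1],1],[[0,0,0],[0,0,-1],1],[[0,0,0],[0.5,-0.5,-0.5],1],[[0,0,0],[0.9,-0.9,0],1],[[0,0,0],[0.9,-0.9,0],1],[[0,0,0],[0.9,-0.9,0],1],[[0,0,0],[0.9,-0.9,0],1]]}'
python3 -m handwheel '{"plan":[[[0,0,0],[0.9,-0.8,0.5],1],[[0,0,0],[0.6,-0.5,0.5],1],[[0,0,0],[0,0,0],1],[[0,0,0],[0,0,0],1],[[0,0,0],[0,0,0],1]]}'
python3 - <<'E'
from fit import *
f=cams.grab_frame("wrist");w=cloud(f)
p=ring(w,(431.5,-16.5),55,4,60);print(len(p),circ(p),np.median(p[:,2]))
f=cams.grab_frame("top");save(f,"top1");w=cloud(f)
p=ring(w,(664,-20),111,4,60);print("large",len(p),circ(p),np.median(p[:,2]))
E
python3 d.py 431.3 -16 24 45
```

```text
time_s: 8.85
eef_pos: [488.8, -21.0, 198.8]
tool_rot: [0.381, 0.925, 0.0, 0.001]
contact_force: [-0.4, 0.7, 0.5]
gripper_width: 87.8
grasp_force: 0.0
time_s: 9.35
eef_pos: [432.3, -16.8, 168.9]
tool_rot: [0.381, 0.925, 0.001, 0.001]
contact_force: [0.3, -0.2, 0.5]
gripper_width: 88.0
grasp_force: 0.0
524 [431.34209695 -16.29627688  26.9435987 ] 54.16532959515948
large 95 [662.32799314 -19.30387079  32.0063622 ] 110.86237048870385
now [431.9 -16.9 168.4] t 9.4 w 87.5 F [ 0.3 -0.4  0.1] j7 0.76
d_tool/30 now: [0.04 0.   4.81]  after turn: [0.04 0.01 4.81]  turn/8: [0.01 0.01 0.02]
```

The large tube is seated, with its rim level at 110.9 mm. Next is the medium tube.

```bash
python3 -m handwheel '{"plan":[[[0,0,0],[0.03,0,0.8],1],[[0,0,0],[0,0,1],1],[[0,0,0],[0,0,1],1],[[0,0,0],[0,0,1],1],[[0,0,0],[0,0,0.7],1],[[0,0,0],[0,0,0.25],1],[[0,0,0],[0,0,0],1],[[0,0,0],[0,0,0],-1],[[0,0,0],[0,0,0],-1],[[0,0,0],[0,0,0],-1],[[0,0,0],[0,0,0],-1],[[0,0,0],[0,0,0],-1]]}' 25
python3 -m handwheel '{"plan":[[[0,0,0],[0,0,0],-1],[[0,0,0],[0,0,0],-1],[[0,0,0],[0,0,-0.5],-1],[[0,0,0],[0,0,-1],-1],[[0,0,0],[0,0,-1],-1],[[0,0,0],[0,0,-1],-1],[[0,0,0],[0,0,-1],-1],[[0,0,0],[0,0,-0.7],-1],[[0,0,0],[0,0,0],-1]]}'
python3 d.py 621.6 -175.3 180 45
```

```text
time_s: 10.65
eef_pos: [430.3, -16.1, 25.7]
tool_rot: [0.381, 0.925, 0.0, 0.0]
contact_force: [0.0, 0.1, 4.2]
gripper_width: 55.3
grasp_force: 25.0
time_s: 11.55
eef_pos: [431.4, -16.1, 183.6]
tool_rot: [0.381, 0.925, 0.001, 0.002]
contact_force: [-0.4, -0.2, -1.2]
gripper_width: 55.2
grasp_force: 25.0
now [431.4 -16.1 183.6] t 11.6 w 55.2 F [-0.4 -0.2 -1.2] j7 0.75
d_tool/30 now: [-8.24  0.7   0.15]  after turn: [-8.24  0.73  0.12]  turn/8: [0.03 0.02 0.03]
```

```bash
python3 -m handwheel '{"plan":[[[0,0,0],[-0.6,0.07,0],-1],[[0,0,0],[-1,0.09,0],-1],[[0,0,0],[-1,0.09,0],-1],[[0,0,0],[-1,0.09,0],-1],[[0,0,0],[-1,0.09,0],-1],[[0,0,0],[-1,0.09,0],-1],[[0,0,0],[-1,0.09,0],-1],[[0,0,0],[-1,0.09,0],-1],[[0,0,0],[-0.64,0,0],-1],[[0,0,0],[0,0,0],-1],[[0,0,0],[0,0,0],-1]]}'
python3 - <<'E'
from loc import *
f=cams.grab_frame("wrist");w=cloud(f)
for n in("medium","square"):print(n,fitloc(w,*L[n]))
p=ring(w,(621.5,-175.3),183-25+55,5,40);print(len(p),circ(p) if len(p)>9 else 0)
E
python3 d.py 621.5 -175.3 51.5 45
```

```text
time_s: 12.65
eef_pos: [619.1, -175.2, 179.4]
tool_rot: [0.381, 0.924, -0.0, -0.001]
contact_force: [-0.0, -0.1, -1.6]
gripper_width: 55.1
grasp_force: 25.0
medium (array([ 6.21520851e+02, -1.75420253e+02,  4.80530828e+00, -2.08922737e-01]), np.float64(0.6173628271327302))
square (array([ 5.88558248e+02, -3.05837253e+02,  1.19132169e+00, -2.17318110e-01]), np.float64(0.5236725457640882))
1410 [ 620.21364266 -175.92862354   28.82137197]
now [ 619.  -174.6  179.8] t 12.7 w 54.8 F [-0.3  0.4 -1.5] j7 1.13
d_tool/30 now: [-0.08  0.05  4.28]  after turn: [-0.07  0.04  4.28]  turn/8: [-0.01 -0.02  0.03]
```

```bash
python3 -m handwheel '{"plan":[[[0,0,0],[-0.07,0.04,0.6],-1],[[0,0,0],[0,0,0.8],-1],[[0,0,0],[0,0,0.8],-1],[[0,0,0],[0,0,0.5],-1],[[0,0,0],[0,0,0.5],-1],[[0,0,0],[0,0,0.5],-1],[[0,0,0],[0,0,0.3],-1],[[0,0,0],[0,0,0.1],-1],[[0,0,0],[0,0,0.05],-1],[[0,0,0],[0,0,0],-1],[[0,0,0],[0,0,0],-1]]}'
python3 d.py 621.5 -175.3 51 45
```

```text
time_s: 13.8
eef_pos: [622.9, -176.3, 57.4]
tool_rot: [0.381, 0.925, 0.0, 0.001]
contact_force: [0.2, 0.1, -1.6]
gripper_width: 55.3
grasp_force: 25.0
now [ 622.9 -176.3   57.4] t 13.8 w 55.3 F [ 0.2  0.1 -1.6] j7 1.16
d_tool/30 now: [ 0.06 -0.01  0.21]  after turn: [ 0.06 -0.01  0.21]  turn/8: [0.   0.01 0.03]
```

```bash
python3 -m handwheel '{"plan":[[[0,0,0],[0.04,0,0.1],-1],[[0,0,0],[0,0,0.06],-1],[[0,0,0],[0,0,0.03],-1],[[0,0,0],[0,0,0.02],-1],[[0,0,0],[0,0,0.02],-1],[[0,0,0],[0,0,0],-1]]}'
python3 d.py 621.5 -175.3 51 45
```

```text
time_s: 14.4
eef_pos: [621.8, -175.2, 51.7]
tool_rot: [0.381, 0.925, 0.0, 0.0]
contact_force: [-4.8, 1.2, 14.0]
gripper_width: 55.4
grasp_force: 25.0
now [ 621.8 -175.2   51.7] t 14.4 w 55.4 F [-4.8  1.2 14. ] j7 1.17
d_tool/30 now: [ 0.   -0.01  0.02]  after turn: [ 0.   -0.01  0.02]  turn/8: [0.01 0.   0.03]
```

```bash
python3 -m handwheel '{"plan":[[[0,0,0],[0,0,0],1],[[0,0,0],[0,0,0],1],[[0,0,0],[0,0,0],1],[[0,0,0],[0,0,-0.5],1],[[0,0,0],[0,0,-1],1],[[0,0,0],[0,0,-1],1],[[0,0,0],[0,0,-1],1],[[0,0,0],[0.3,-0.1,-0.6],1],[[0,0,0],[1,-0.45,0],1],[[0,0,0],[1,-0.45,0],1],[[0,0,0],[1,-0.45,0],1],[[0,0,0],[1,-0.45,0],1]]}'
python3 -m handwheel '{"plan":[[[0,0,0],[0.85,-0.43,0],1],[[0,0,0],[0,0,0],1],[[0,0,0],[0,0,0],1],[[0,0,0],[0,0,0],1]]}'
python3 - <<'E'
from fit import *
f=cams.grab_frame("wrist");w=cloud(f)
p=ring(w,(462.8,-116),90,4,60);print(len(p),circ(p),np.median(p[:,2]))
f=cams.grab_frame("top");w=cloud(f)
p=ring(w,(622,-175),81,4,60);print("medium",len(p),circ(p),np.median(p[:,2]))
E
python3 d.py 462.8 -116 60 45
```

```text
time_s: 15.6
eef_pos: [488.8, -124.5, 173.7]
tool_rot: [0.381, 0.925, 0.0, 0.0]
contact_force: [0.3, 0.0, -0.0]
gripper_width: 88.1
grasp_force: 0.0
time_s: 16.0
eef_pos: [464.0, -116.4, 173.6]
tool_rot: [0.381, 0.925, 0.0, 0.001]
contact_force: [0.7, 0.3, -0.2]
gripper_width: 87.7
grasp_force: 0.0
689 [ 462.88397285 -115.90488963   19.36313402] 89.49322971076393
medium 20 [ 619.70413747 -174.09216241   28.58031286] 82.66217018423379
now [ 463.7 -116.4  173. ] t 16.1 w 88.0 F [-0.4 -0.1  0.4] j7 1.02
d_tool/30 now: [ 0.03 -0.01  3.77]  after turn: [ 0.03 -0.01  3.77]  turn/8: [0.   0.   0.02]
```

```bash
python3 -m handwheel '{"plan":[[[0,0,0],[0.03,0,0.8],1],[[0,0,0],[0,0,1],1],[[0,0,0],[0,0,1],1],[[0,0,0],[0,0,0.7],1],[[0,0,0],[0,0,0.2],1],[[0,0,0],[0,0,0],1],[[0,0,0],[0,0,0],-1],[[0,0,0],[0,0,0],-1],[[0,0,0],[0,0,0],-1],[[0,0,0],[0,0,0],-1],[[0,0,0],[0,0,0],-1],[[0,0,0],[0,0,0],-1]]}' 30
python3 -m handwheel '{"plan":[[[0,0,0],[0,0,0],-1],[[0,0,0],[0,0,0],-1],[[0,0,0],[0,0,-0.5],-1],[[0,0,0],[0,0,-1],-1],[[0,0,0],[0,0,-1],-1],[[0,0,0],[0,0,-1],-1],[[0,0,0],[0,0,-0.8],-1],[[0,0,0],[0,0,-0.3],-1],[[0,0,0],[0,0,0],-1]]}'
python3 d.py 638 105.2 197 45
```

```text
time_s: 17.3
eef_pos: [462.2, -115.3, 62.0]
tool_rot: [0.381, 0.925, 0.0, 0.0]
contact_force: [0.2, 1.1, -0.1]
gripper_width: 43.6
grasp_force: 0.3
time_s: 18.2
eef_pos: [462.4, -115.4, 200.3]
tool_rot: [0.381, 0.925, 0.0, 0.001]
contact_force: [-0.6, 0.7, -1.9]
gripper_width: 42.4
grasp_force: 30.0
now [ 462.4 -115.4  200.3] t 18.2 w 42.4 F [-0.6  0.7 -1.9] j7 1.0
d_tool/30 now: [1.03 9.34 0.12]  after turn: [1.06 9.34 0.11]  turn/8: [0.01 0.01 0.03]
```

```bash
python3 -m handwheel '{"plan":[[[0,0,0],[0.1,0.6,0],-1],[[0,0,0],[0.1,1,0],-1],[[0,0,0],[0.1,1,0],-1],[[0,0,0],[0.1,1,0],-1],[[0,0,0],[0.1,1,0],-1],[[0,0,0],[0.1,1,0],-1],[[0,0,0],[0.1,1,0],-1],[[0,0,0],[0.1,1,0],-1],[[0,0,0],[0.1,1,0],-1],[[0,0,0],[0.1,0.7,0],-1],[[0,0,0],[0,0,0],-1],[[0,0,0],[0,0,0],-1]]}'
python3 - <<'E'
from loc import *
f=cams.grab_frame("wrist");save(f,"w3");w=cloud(f)
print(fitloc(w,*L["slim"]))
p=ring(w,(638,105),200-61.5+90,5,40);print(len(p),circ(p) if len(p)>9 else 0)
E
python3 d.py 638 105.2 87.5 45
```

```text
time_s: 19.4
eef_pos: [636.3, 103.6, 197.2]
tool_rot: [0.381, 0.925, -0.001, -0.001]
contact_force: [-1.0, -0.7, -2.1]
gripper_width: 42.3
grasp_force: 30.0
(array([ 6.38463769e+02,  1.05618995e+02,  2.19188446e+01, -1.59734484e-01]), np.float64(1.5578339924439966))
2068 [637.17606323 102.92625751  20.55723122]
now [636.3 102.7 197.9] t 19.4 w 42.5 F [ 0.1 -0.3 -2. ] j7 0.65
d_tool/30 now: [0.02 0.11 3.68]  after turn: [0.02 0.1  3.68]  turn/8: [-0.02 -0.01  0.02]
```

View pics/w3.png

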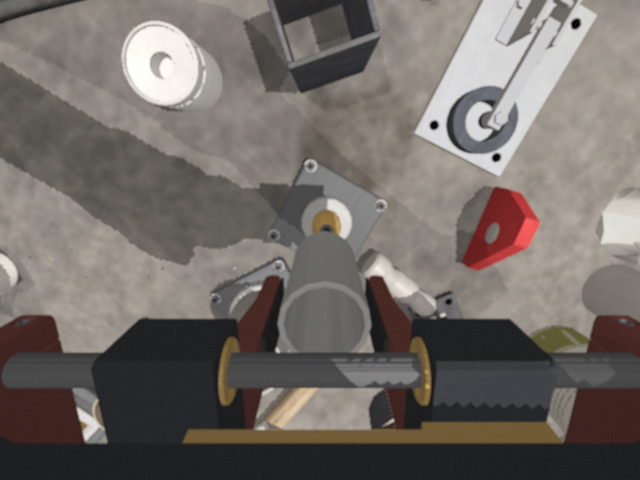

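The slim plug at (326,217) is in line with the held tube at (326,320). I descend to just above the plug and check before inserting.

```bash
python3 -m handwheel '{"plan":[[[0,0,0],[0.02,0.11,0.6],-1],[[0,0,0],[0,0,0.8],-1],[[0,0,0],[0,0,0.6],-1],[[0,0,0],[0,0,0.2],-1],[[0,0,0],[0,0,0],-1],[[0,0,0],[0,0,0],-1],[[0,0,0],[0,0,0],-1]]}'
python3 d.py 638.3 105.5 87.5 45;python3 d.py 638.3 105.5 87.5 45
```

```text
time_s: 20.15
eef_pos: [640.0, 106.4, 135.1]
tool_rot: [0.381, 0.924, 0.001, 0.001]
contact_force: [1.1, -0.3, -2.7]
gripper_width: 42.5
grasp_force: 30.0
now [640.  106.4 135.1] t 20.1 w 42.5 F [ 1.1 -0.3 -2.7] j7 0.66
d_tool/30 now: [ 0.02 -0.06  1.59]  after turn: [ 0.02 -0.06  1.59]  turn/8: [0.01 0.01 0.02]
now [640.  106.4 135.1] t 20.1 w 42.5 F [ 1.1 -0.3 -2.7] j7 0.66
d_tool/30 now: [ 0.02 -0.06  1.59]  after turn: [ 0.02 -0.06  1.59]  turn/8: [0.01 0.01 0.02]
```

```bash
python3 -m handwheel '{"plan":[[[0,0,0],[0.02,-0.04,0.3],-1],[[0,0,0],[0,0,0.3],-1],[[0,0,0],[0,0,0.3],-1],[[0,0,0],[0,0,0.3],-1],[[0,0,0],[0,0,0.15],-1],[[0,0,0],[0,0,0.06],-1],[[0,0,0],[0,0,0.0],-1],[[0,0,0],[0,0,0],-1]]}'
python3 d.py 638.3 105.5 87.5 45
```

```text
time_s: 20.95
eef_pos: [638.3, 106.2, 91.9]
tool_rot: [0.381, 0.925, 0.0, 0.0]
contact_force: [-0.3, -0.1, -2.9]
gripper_width: 42.2
grasp_force: 30.0
now [638.3 106.2  91.9] t 20.9 w 42.2 F [-0.3 -0.1 -2.9] j7 0.66
d_tool/30 now: [-0.02 -0.02  0.15]  after turn: [-0.02 -0.02  0.15]  turn/8: [0.   0.   0.03]
```

```bash
python3 -m handwheel '{"plan":[[[0,0,0],[0,0,0.06],-1],[[0,0,0],[0,0,0.05],-1],[[0,0,0],[0,0,0.03],-1],[[0,0,0],[0,0,0.03],-1],[[0,0,0],[0,0,0],-1]]}'
python3 d.py 638.3 105.5 87.5 45
```

```text
time_s: 21.45
eef_pos: [638.4, 106.1, 88.1]
tool_rot: [0.381, 0.925, 0.0, 0.0]
contact_force: [-3.8, -1.1, 9.8]
gripper_width: 42.2
grasp_force: 30.0
now [638.4 106.1  88.1] t 21.4 w 42.2 F [-3.8 -1.1  9.8] j7 0.67
d_tool/30 now: [-0.01 -0.01  0.02]  after turn: [-0.01 -0.01  0.02]  turn/8: [0.01 0.   0.02]
```

```bash
python3 -m handwheel '{"plan":[[[0,0,0],[0,0,0],1],[[0,0,0],[0,0,0],1],[[0,0,0],[0,0,0],1],[[0,0,0],[0,0,-0.5],1],[[0,0,0],[0,0,-1],1],[[0,0,0],[0,0,-1],1],[[0,0,0],[0,0,-1],1],[[0,0,0],[0.3,0,-0.6],1],[[0,0,0],[1,-0.04,0],1],[[0,0,0],[1,-0.04,0],1],[[0,0,0],[1,-0.04,0],1],[[0,0,0],[1,-0.04,0],1]]}'
python3 -m handwheel '{"plan":[[[0,0,0],[1,-0.05,0],1],[[0,0,-0.8],[0.2,0,0],1],[[0,0,-0.8],[0,0,0],1],[[0,0,-0.7],[0,0,0],1],[[0,0,0],[0,0,0],1],[[0,0,0],[0,0,0],1]]}'
python3 - <<'E'
from fit import *
f=cams.grab_frame("wrist");save(f,"w4");w=cloud(f)
p=ring(w,(515.3,218.3),110,4,60);print(len(p),cv2.minAreaRect(p[:,:2].astype(np.float32)),np.median(p[:,2]))
f=cams.grab_frame("top");save(f,"top2");w=cloud(f)
for n,c,h in(("medium",(622,-175),81),("large",(664,-20),111),("slim",(638.3,105.5),116)):
    p=ring(w,c,h,4,45);print(n,len(p),circ(p),np.median(p[:,2])) if len(p)>9 else print(n,len(p))
E
python3 d.py 515.3 218.3 80 63.2
```

```text
time_s: 22.65
eef_pos: [542.4, 194.2, 210.7]
tool_rot: [0.381, 0.925, 0.0, 0.0]
contact_force: [1.5, 1.1, 0.0]
gripper_width: 87.7
grasp_force: 0.0
time_s: 23.25
eef_pos: [516.7, 217.8, 210.2]
tool_rot: [0.23, 0.973, 0.0, 0.0]
contact_force: [0.5, 0.3, -0.0]
gripper_width: 87.7
grasp_force: 0.0
1574 ((515.7283325195312, 218.42184448242188), (65.07770538330078, 65.95883178710938), 62.95695495605469) 109.4159623521384
medium 59 [ 621.71287971 -174.92568392   27.12405091] 80.5103288528901
large 86 [662.51499562 -19.25162501  32.02814019] 111.16712856080949
slim 53 [637.99463047 105.67522917  19.31363175] 116.94888723311033
now [516.7 217.8 209.8] t 23.4 w 88.2 F [ 0.9  0.6 -0.5] j7 0.66
d_tool/30 now: [ 0.05 -0.01  4.33]  after turn: [ 0.05 -0.    4.33]  turn/8: [0.   0.   0.03]
```

All three tubes are seated, with rims at 80.5, 111.2 and 116.9 mm. Next is the box.

```bash
python3 -m handwheel '{"plan":[[[0,0,0],[0.03,0,0.8],1],[[0,0,0],[0,0,1],1],[[0,0,0],[0,0,1],1],[[0,0,0],[0,0,0.8],1],[[0,0,0],[0,0,0.5],1],[[0,0,0],[0,0,0.2],1],[[0,0,0],[0,0,0],1],[[0,0,0],[0,0,0],1],[[0,0,0],[0,0,0],-1],[[0,0,0],[0,0,0],-1],[[0,0,0],[0,0,0],-1],[[0,0,0],[0,0,0],-1]]}' 50
python3 -m handwheel '{"plan":[[[0,0,0],[0,0,0],-1],[[0,0,0],[0,0,0],-1],[[0,0,0],[0,0,-0.3],-1],[[0,0,0],[0,0,-0.8],-1],[[0,0,0],[0,0,-1],-1],[[0,0,0],[0,0,-1],-1],[[0,0,0],[0,0,-1],-1],[[0,0,0],[0,0,-0.6],-1],[[0,0,0],[0,0,-0.2],-1],[[0,0,0],[0,0,0],-1],[[0,0,0],[0,0,0],-1]]}'
python3 d.py 588.4 -305.8 228 1.2
```

```text
time_s: 24.55
eef_pos: [515.9, 218.4, 81.0]
tool_rot: [0.228, 0.974, 0.0, 0.0]
contact_force: [-1.0, -0.6, 3.5]
gripper_width: 65.2
grasp_force: 50.0
time_s: 25.65
eef_pos: [514.8, 217.9, 225.9]
tool_rot: [0.228, 0.974, -0.001, -0.001]
contact_force: [-0.6, 0.7, -6.2]
gripper_width: 64.6
grasp_force: 49.9
now [514.8 217.9 225.9] t 25.6 w 64.6 F [-0.6  0.7 -6.2] j7 0.66
d_tool/30 now: [ -9.96 -14.55  -0.05]  after turn: [-17.5    2.09  -0.07]  turn/8: [-0.02 -0.    7.8 ]
```

```bash
python3 -m handwheel '{"plan":[[[0,0,0],[-0.3,-0.45,0],-1],[[0,0,0],[-0.6,-0.88,0],-1],[[0,0,0],[-0.62,-0.9,0],-1],[[0,0,0],[-0.62,-0.9,0],-1],[[0,0,0],[-0.62,-0.9,0],-1],[[0,0,0],[-0.62,-0.9,0],-1],[[0,0,0],[-0.62,-0.9,0],-1],[[0,0,0],[-0.62,-0.9,0],-1],[[0,0,0],[-0.62,-0.9,0],-1],[[0,0,0],[-0.62,-0.9,0],-1],[[0,0,0],[-0.62,-0.9,0],-1],[[0,0,0],[-0.62,-0.9,0],-1]]}'
python3 -m handwheel '{"plan":[[[0,0,0],[-0.62,-0.9,0],-1],[[0,0,0],[-0.62,-0.9,0],-1],[[0,0,0],[-0.62,-0.9,0],-1],[[0,0,0],[-0.5,-0.8,0],-1],[[0,0,0],[-0.3,-0.55,0],-1],[[0,0,0.6],[0,0,0],-1],[[0,0,0.8],[0,0,0],-1],[[0,0,0.8],[0,0,0],-1],[[0,0,0.8],[0,0,0],-1],[[0,0,0.8],[0,0,0],-1],[[0,0,0.8],[0,0,0],-1],[[0,0,0.8],[0,0,0],-1]]}'
python3 -m handwheel '{"plan":[[[0,0,0.8],[0,0,0],-1],[[0,0,0.8],[0,0,0],-1],[[0,0,0.8],[0,0,0],-1],[[0,0,0],[0,0,0],-1],[[0,0,0],[0,0,0],-1],[[0,0,0],[0,0,0],-1]]}'
python3 d.py 588.4 -305.8 107 1.2
python3 - <<'E'
from loc import *
f=cams.grab_frame("wrist");save(f,"w5");w=cloud(f)
print(fitloc(w,*L["square"]))
E
```

```text
time_s: 26.85
eef_pos: [567.7, -156.2, 226.2]
tool_rot: [0.229, 0.974, -0.0, -0.001]
contact_force: [-0.6, 0.6, -6.6]
gripper_width: 64.7
grasp_force: 49.9
time_s: 28.05
eef_pos: [585.5, -298.0, 226.4]
tool_rot: [0.572, 0.82, -0.0, -0.001]
contact_force: [-0.0, 0.4, -6.0]
gripper_width: 65.0
grasp_force: 49.9
time_s: 28.65
eef_pos: [586.0, -298.2, 227.1]
tool_rot: [0.699, 0.715, -0.0, -0.0]
contact_force: [0.1, -0.1, -6.4]
gripper_width: 64.8
grasp_force: 49.9
now [ 586.  -298.2  227.1] t 28.6 w 64.8 F [ 0.1 -0.1 -6.4] j7 0.67
d_tool/30 now: [-0.26  0.08  4.  ]  after turn: [-0.26  0.08  4.  ]  turn/8: [-0.   -0.    0.02]
(array([ 5.88105043e+02, -3.05969328e+02,  1.25433242e+00, -1.43602922e-01]), np.float64(0.6535373368401797))
```

View pics/w5.png

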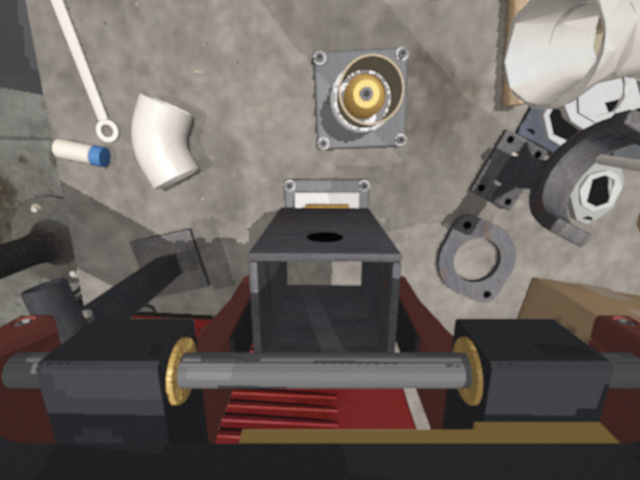

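The medium tube at (365,93) stands around its plug, and the box at (325,270) is parallel to the square foot below it. Before descending I check the clearance to the welder.

```bash
python3 - <<'E'
from h import *
for c in("top0","scene0"):
    w=np.load(c+".npy");m=(w[...,2]>60)&(w[...,0]>480)&(w[...,0]<700)&(w[...,1]<-340)&(w[...,1]>-600)
    p=w[m];print(c,len(p),np.percentile(p[:,1],[99,99.9,100]),p[:,2].max())
E
python3 -m handwheel '{"plan":[[[0,0,0],[-0.13,0.04,0.4],-1],[[0,0,0],[-0.12,0.03,0.7],-1],[[0,0,0],[0,0,0.7],-1],[[0,0,0],[0,0,0.5],-1],[[0,0,0],[0,0,0.2],-1],[[0,0,0],[0,0,0],-1],[[0,0,0],[0,0,0],-1]]}'
python3 d.py 588.3 -305.9 107 1.2
```

```text
top0 7748 [-428.9912735  -427.51378263 -426.68287423] 266.7395606737937
scene0 7471 [-435.49842818 -432.4945684  -431.30660149] 262.97627198747216
time_s: 29.4
eef_pos: [588.9, -306.2, 153.1]
tool_rot: [0.7, 0.715, 0.0, 0.001]
contact_force: [-0.1, 1.0, -6.3]
gripper_width: 64.9
grasp_force: 49.9
now [ 588.9 -306.2  153.1] t 29.4 w 64.9 F [-0.1  1.  -6.3] j7 0.71
d_tool/30 now: [ 0.01 -0.02  1.54]  after turn: [ 0.01 -0.02  1.54]  turn/8: [0.01 0.   0.  ]
```

```bash
python3 -m handwheel '{"plan":[[[0,0,0],[0,-0.01,0.3],-1],[[0,0,0],[0,0,0.3],-1],[[0,0,0],[0,0,0.3],-1],[[0,0,0],[0,0,0.3],-1],[[0,0,0],[0,0,0.15],-1],[[0,0,0],[0,0,0.04],-1],[[0,0,0],[0,0,0],-1],[[0,0,0],[0,0,0],-1]]}'
python3 d.py 588.3 -305.9 107 1.2
```

```text
time_s: 30.2
eef_pos: [588.4, -306.0, 111.1]
tool_rot: [0.7, 0.714, 0.0, 0.0]
contact_force: [-0.6, 1.0, -6.5]
gripper_width: 65.0
grasp_force: 49.9
now [ 588.4 -306.   111.1] t 30.2 w 65.0 F [-0.6  1.  -6.5] j7 0.73
d_tool/30 now: [ 0.   -0.    0.14]  after turn: [ 0.   -0.    0.14]  turn/8: [0. 0. 0.]
```

```bash
python3 -m handwheel '{"plan":[[[0,0,0],[0,0,0.06],-1],[[0,0,0],[0,0,0.05],-1],[[0,0,0],[0,0,0.03],-1],[[0,0,0],[0,0,0.02],-1],[[0,0,0],[0,0,0],-1]]}'
python3 d.py 588.3 -305.9 107 1.2
```

```text
time_s: 30.7
eef_pos: [588.2, -305.8, 107.0]
tool_rot: [0.7, 0.715, 0.0, 0.0]
contact_force: [-3.8, 2.5, 5.2]
gripper_width: 64.8
grasp_force: 49.9
now [ 588.2 -305.8  107. ] t 30.7 w 64.8 F [-3.8  2.5  5.2] j7 0.73
d_tool/30 now: [-0.  0.  0.]  after turn: [-0.  0.  0.]  turn/8: [ 0. -0.  0.]
```

```bash
python3 -m handwheel '{"plan":[[[0,0,0],[0,0,0],1],[[0,0,0],[0,0,0],1],[[0,0,0],[0,0,0],1],[[0,0,0],[0,0,-0.5],1],[[0,0,0],[0,0,-1],1],[[0,0,0],[0,0,-1],1],[[0,0,0],[0,0,-1],1],[[0,0,0],[0,-0.7,-0.8],1],[[0,0,0],[0,-1,0],1],[[0,0,0],[0,-1,0],1],[[0,0,0],[0,-1,0],1],[[0,0,0],[0,0,0],1]]}'
python3 - <<'E'
from fit import *
import numpy as np
f=cams.grab_frame("top");save(f,"top3");w=cloud(f);f2=cams.grab_frame("scene");save(f2,"scene3");w2=cloud(f2)
for w in(w,w2):
  for n,c,h in(("medium",(622,-175),81),("large",(664,-20),111),("slim",(638.3,105.5),116)):
    p=ring(w,c,h,4,45);print(n,len(p),np.round(circ(p),1),np.percentile(p[:,2],[10,50,90])) if len(p)>9 else print(n,len(p))
  p=ring(w,(588,-306),136,4,60);print("box",len(p))
  if len(p)>5:print(cv2.minAreaRect(p[:,:2].astype(np.float32)),np.percentile(p[:,2],[10,50,90]))
  p=ring(w,(445,108),68,4);print("slug",len(p),np.round(circ(p),1)) if len(p)>9 else 0
a=cv2.imread("pics/top3.png")[140:310,270:500];b=cv2.imread("pics/scene3.png")[170:340,290:520]
cv2.imwrite("pics/fin.png",cv2.resize(np.hstack([a,b]),(800,296),interpolation=cv2.INTER_CUBIC))
E
```

```text
time_s: 31.9
eef_pos: [473.6, -309.6, 236.7]
tool_rot: [0.701, 0.713, 0.0, 0.0]
contact_force: [-1.0, 0.3, 0.6]
gripper_width: 87.9
grasp_force: 0.0
medium 60 [ 621.8 -175.    27. ] [78.28606316 80.3232559  83.93158333]
large 101 [662.6 -19.3  32.2] [107.72825391 110.92619738 113.93173727]
slim 60 [638.  105.5  19.2] [113.94877123 115.77735205 118.98128012]
box 130
((586.9691162109375, -302.1185302734375), (65.41677856445312, 64.02151489257812), 0.35674765706062317) [133.29317414 135.92197998 138.84630617]
slug 238 [445.4 108.5  23.1]
medium 99 [ 622.1 -176.8   27.2] [77.70184719 80.87383825 83.59868788]
large 127 [663.1 -21.3  32.2] [107.89331293 111.02502482 113.45489686]
slim 70 [638.7 104.   19.6] [112.81472054 116.41809594 118.79336   ]
box 124
((587.572021484375, -306.8850402832031), (67.08943939208984, 64.70852661132812), 0.6495673060417175) [133.06881163 136.31476856 138.79425226]
slug 261 [446.3 106.4  23.9]
```

View pics/fin.png

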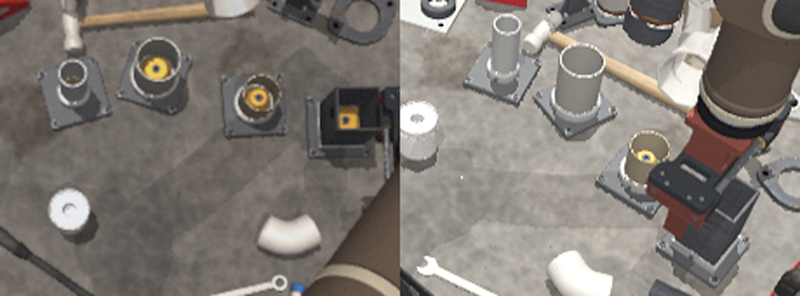

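All four pieces stand on their locators with level rims: 80.5, 111, 116 and 136 mm, which matches shoulder plus height. The brass plugs show inside the medium, large and box pieces, the slug and bend have not moved, and the gripper is clear.

```bash
python3 -c "
from station import ctrl
print(ctrl.close_job())"
```

```text
the job is handed in; nothing more can be done
None
```

I stood the three tubes and the box section on their matching locators, seated on the shoulders, left the slug, the bend and the red look-alike alone, and handed the job in at about 32 s of the 109 s allowed.

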